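Count three long kiln props into a tray stacked on its pallet

ROBOT

A 6-joint arm with a two-finger parallel gripper is mounted at the origin on the work surface. World frame = base frame: x ahead of the robot, y to its left, z up, the work surface at z = 0. Lengths are in m, angles in degrees, forces in N, time in s.
With the tool pointing down it reaches from about 0.4 to 0.825 m from the base axis. Payload 7 kg.
Tool frame: the origin (TCP) lies on the centre line of the jaws, within the pads' length; the fingertips stand 11 mm ahead of it and the grasp point (between the pads) lies 8 mm behind it; z points along the fingers, y is the line along which they close (so a half turn about z gives the same grasp; the last joint's range is limited). The gripper opens to 88 mm and grips with 3 to 60 N. Pads are 19 mm wide; open, the fingers measure 130 mm over their backs; the gripper's body (78 mm by 193 mm) begins 47 mm behind the grasp point.
Start: joints at [-48.868, 20.546, 0.682, 0, -70.136, -16.507], TCP at [0.281, -0.614, 0.238] pointing down, gripper open.
Joint ranges: [-176.03, 176.03], [-82.01, 121.73], [-58.28, 71.71], [-173.87, 95.51], [-174.79, -0.11], [-173.66, 173.66]. Speed limits (degrees/s): [136.94, 136.94, 172.46, 180, 180, 180].

INTERFACE

Orientations are given as [roll, pitch, yaw] about the fixed x, y, z axes, in that order (R = Rz(yaw) Ry(pitch) Rx(roll)).
In Python, from plant import r, capture, camera_model, job gives the robot as it stands.
- The arm moves only by the tool drive_tool, never from a script. Its argument "increments" is a list that holds one entry, the list of rows, each a list of 5 numbers: the gripper's target within -1 to 1 (fully open at 1, half-way at 0, shut at -1), then the shift along the tool's x, y, z scaled (see below), then the turn about the tool's z scaled (see below). In form: [[[gripper, tx, ty, tz, roll], ...]]. A call has 1 to 5 rows; each row is the pose to reach, as a shift and turn from the pose commanded when the call began, along the tool's axes at that moment, turning the shorter way round; what a row does not reach only later rows make up. The controller multiplies each number of a shift by 120 mm and each number of a turn by 360 degrees. A row lasts 1/8 s, in which the tool goes at most 62.5 mm and 10.7 degrees, less where a joint would pass 70% of its speed; a pose out of reach is approached as far as the arm can. A call with a number of a shift or a turn outside -1 to 1 is refused whole. A call with a gripper value outside its range is refused whole. The fingers move at their own pace and stop on an object; "squeeze" is the grip in N (left out, the last holds). Time passes only in rows, so rows that repeat a pose let the fingers close. It gives the time, the measured TCP pose, the force, the opening and the grip force at its end, in the units of the state.
- r.get_state(): the state, without advancing time (a new reading comes with each control period).
- capture(name): name is "scene" or "top" or "wrist"; returns the picture (400x640x3 uint8, red, green, blue); there is no depth.
- camera_model(name): a dict with "camera_matrix" (3x3 intrinsics, pixels), "rvec" (rotation vector, rad) and "tvec" (3), from world to camera coordinates, as OpenCV has them. Camera axes: x right, y down, z forward; pixel columns grow to the right and rows downward; lengths in m; the calibration is good to about 2 mm. The wrist camera is an equidistant fisheye: a pixel r from the principal point sees the ray r / f radians off the axis. A picture is of the moment at which its call begins: read the wrist's pose just before it. camera_model takes no time and is no camera call; for the wrist camera it gives the pose at the moment of the call.
- job.close_job(): hands the job in; it is judged then, once.
The state is a dict: "time_s": time; "joints": joint angles; "qd": joint speeds; "joint_torque": joint torques, N m; "tcp_pos": TCP position; "eef_rot": TCP orientation; "contact_force": force on the tool from outside, world axes, zero at the start; "moment": the same for the moment, N m; "gripper_width": finger opening in m; "gripper_force": force on a finger pad.
Only numpy, scipy, OpenCV 4.12 (cv2) and the standard library are available. Lean on these libraries where they do the work, as an engineer would, in place of code of your own. Each camera call takes 0.05 s, during which the arm holds its last target. There are 200 camera calls.

TASK

Carry the empty tray over to the pallet board and set it down so that it registers between the four raised corner angles and lies flat on the board. Then count exactly three of the long kiln props from the sloped rack into the tray, each standing upright on the tray's floor; leave the fourth long prop and the two short ones in their pockets, and do not disturb the other things on the table.

Things in the scene. Friction and masses are not known exactly. Their poses are not given: they have to be found in the camera images.
- tray: Loose wooden tray, 190 (x) x 150 (y) mm outside, walls 40 mm high, 6 mm thick, floor 6 mm thick, flat underside, about 450 g, empty. A 12 mm thick spine along its middle (along x, y = 0) splits it in two compartments 178 x 63 mm. Origin: centre of the underside; z up. A prop standing in the tray has its lower end 6 mm above this origin.
- tray_grip (a point): Top middle of the tray's spine, 77 mm above the tray's underside. The spine (12 mm thick, along the tray's x) rises to this height over its middle 110 mm, as a grip to carry the tray by; elsewhere it is 50 mm high.
- pallet: Fixed plywood board on the table, 228 (x) x 176 (y) x 28 mm. Origin: centre of its underside; z up. On its top is clamped a steel frame of four L-shaped corner angles, 14 mm high, 5 mm thick, legs 34 mm, sides parallel to the board's. They enclose 195 (x) x 156 (y) mm, so the tray fits between them with 2.5 mm to spare at each end and 3 mm at each side.
- pallet_top (a point): Centre of the board's top, 28 mm above the pallet's origin; axes as the pallet's. The corner frame is centred across the board (y) but clamped anywhere within 9 mm of this point along x: the offset differs each time, is not in any pose, and must be seen or felt. Seated, the tray's underside is at this height; otherwise it rides on the angles, up to 14 mm high.
- rack: Fixed plywood rack: six square pockets in a row along its y, 48 mm apart (294 mm in all), 42 x 42 mm inside, 48 mm deep, tipped 0.349 rad so that their mouths, 79 mm above the table, look up and to its -x side, which faces the robot. Above the mouths the props are free in front and behind (x); neighbours are 10 to 22 mm apart (y). Origin: on the table under the row's middle.
- long0: Refractory kiln prop, plain square post 32 x 32 mm, 125 mm long, about 200 g, cream. Origin: centre of its lower end; its z axis runs along its length to the upper end. Starts in one of the rack's six pockets (which one varies), leaning about 0.35 rad from vertical with its upper end towards the robot, and standing 77 mm out of the pocket's mouth.
- long1: Refractory kiln prop, plain square post 32 x 32 mm, 125 mm long, about 200 g, cream. Origin: centre of its lower end; its z axis runs along its length to the upper end. Starts in one of the rack's six pockets (which one varies), leaning about 0.35 rad from vertical with its upper end towards the robot, and standing 77 mm out of the pocket's mouth.
- long2: Refractory kiln prop, plain square post 32 x 32 mm, 125 mm long, about 200 g, cream. Origin: centre of its lower end; its z axis runs along its length to the upper end. Starts in one of the rack's six pockets (which one varies), leaning about 0.35 rad from vertical with its upper end towards the robot, and standing 77 mm out of the pocket's mouth.
- long3: Refractory kiln prop, plain square post 32 x 32 mm, 125 mm long, about 200 g, cream. Origin: centre of its lower end; its z axis runs along its length to the upper end. Starts in one of the rack's six pockets (which one varies), leaning about 0.35 rad from vertical with its upper end towards the robot, and standing 77 mm out of the pocket's mouth.
- short0: Refractory kiln prop, plain square post 32 x 32 mm, 85 mm long, about 140 g, cream. Origin: centre of its lower end; its z axis runs along its length to the upper end. Starts in one of the rack's six pockets (which one varies), leaning about 0.35 rad from vertical with its upper end towards the robot, and standing 37 mm out of the pocket's mouth.
- short1: Refractory kiln prop, plain square post 32 x 32 mm, 85 mm long, about 140 g, cream. Origin: centre of its lower end; its z axis runs along its length to the upper end. Starts in one of the rack's six pockets (which one varies), leaning about 0.35 rad from vertical with its upper end towards the robot, and standing 37 mm out of the pocket's mouth.
- vase: Bystander: small bisque vase, 72 mm wide, 100 mm high, loose on the table; its origin is on its underside, at or near its middle.
- bowl: Bystander: bisque bowl, 100 mm wide, 45 mm high, loose on the table; its origin is on its underside, at or near its middle.
- mug: Bystander: mug, 76 mm wide, 85 mm high, with a handle, loose on the table; its origin is on its underside, at or near its middle.
- glaze_jar: Bystander: closed jar, 68 mm wide, 85 mm high, loose on the table; its origin is on its underside, at or near its middle.
- spatula: Bystander: spatula, 190 mm long, lying, loose on the table, handle towards its -x; its origin is on its underside.
- sanding_block: Bystander: cork sanding block 90 x 55 x 24 mm, loose on the table; its origin is on its underside, at or near its middle.
- trimming_stick: Bystander: wooden stick 150 x 18 x 12 mm, lying, loose on the table; its origin is on its underside, at or near its middle.
There are look-alikes about, which are no part of the job. What is shaped like the long3 but pink or purple is not meant.

How it is judged:
By the outcome, as a careful person would: the job done as asked, in the order asked, and still so for the second after the job is handed in, with the robot touching nothing.
It also fails if it takes over 72 s, if anything falls off the work surface, if the arm or the gripper's body presses on something with over 40 N, if the wrist force passes 120 N, or if a joint passes its speed limit or range.

## Working session

There is one attempt and no reset: what is moved stays moved. The work goes in short steps, Python scripts to look and compute and a tool call to move; the robot and the scene stay as the last step left them, time stands still between calls to the robot, and variables do not carry over. Pictures are saved under pics/ and viewed, at most 10 in all, crops included, and the job is handed in when it is done.

Besides the shell and the picture viewer there is one more tool, called as name([rows], argument=value, ...), one row to a line, values as JSON. drive_tool: Moves the arm, as the interface text tells. Its arguments: {"type":"object","properties":{"increments":{"type":"array"},"squeeze":{"type":"number"}},"required":["increments"]}

```bash
mkdir -p pics; ls; python3 - <<'E'
from plant import r,capture,camera_model,job
import cv2,numpy as np
for n in("scene","top"):
    im=capture(n); cv2.imwrite(f"pics/{n}0.png",im[:,:,::-1])
    m=camera_model(n); print(n,m)
print(r.get_state())
E
```

```text
pics
scene {'camera_matrix': array([[366.49749731,   0.        , 321.72801777],
       [  0.        , 366.49749731, 199.51053403],
       [  0.        ,   0.        ,   1.        ]]), 'rvec': array([ 1.62183852,  1.78511518, -0.84809295]), 'tvec': array([-0.03261904, -0.25197374,  1.51004404])}
top {'camera_matrix': array([[463.97481213,   0.        , 318.6845833 ],
       [  0.        , 463.97481213, 204.15932635],
       [  0.        ,   0.        ,   1.        ]]), 'rvec': array([ 2.15205628, -2.17834261,  0.11186953]), 'tvec': array([0.08727144, 0.51142982, 1.28048664])}
{'time_s': 0.1, 'joints': array([-4.88668357e+01,  2.05860370e+01,  6.38466881e-01, -1.57063995e-02,
       -7.01359588e+01, -1.65072031e+01]), 'qd': array([ 0.05136293, -0.0386807 ,  0.15410464,  0.1016868 , -0.0775365 ,
       -0.00189028]), 'joint_torque': array([ 6.18360718e-04, -5.84162486e+01,  2.93752670e+01,  7.01551527e+00,
        1.01989068e-02, -3.63406184e-05]), 'tcp_pos': array([ 0.28105956, -0.61323751,  0.23673313]), 'eef_rot': array([ 1.79915718e+02, -9.57815554e-03, -1.55379379e+02]), 'contact_force': array([ 0.90442653,  0.23232842, -0.03920602]), 'moment': array([-0.02251957,  0.00692989, -0.00078172]), 'gripper_force': 0.0, 'gripper_width': 0.08785918240965043}
```

View pics/scene0.png

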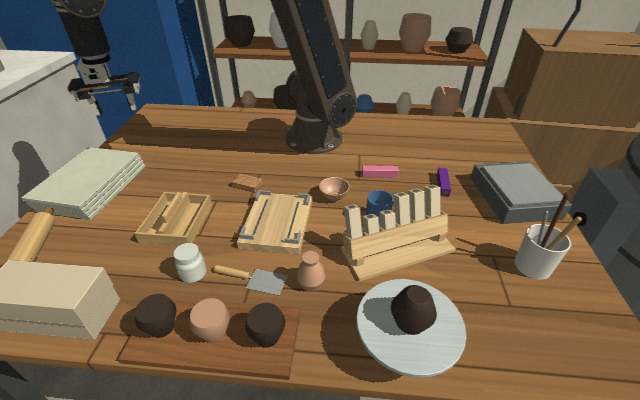

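View pics/top0.png

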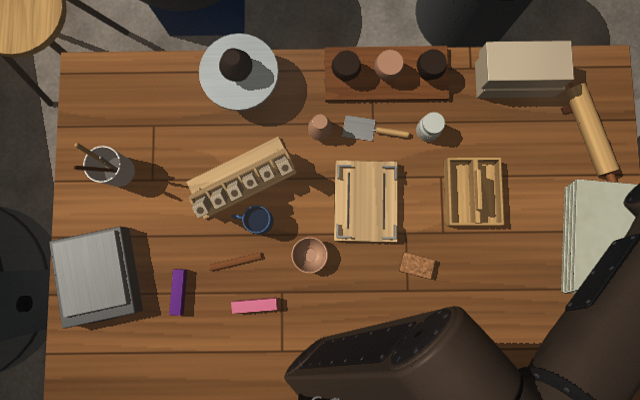

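Both views show the tray at about top (476,192) and the pallet at (366,201). The rack is at (242,180), with short props in the 2nd and 3rd pockets from the scene-left end. Zooming in for corners.

```bash
cat > h.py <<'E'
from plant import r,capture,camera_model,job
import cv2,numpy as np
def P(n):
    m=camera_model(n); R=cv2.Rodrigues(np.array(m['rvec'],float))[0]; return np.array(m['camera_matrix']),R,np.array(m['tvec'],float).ravel()
def rays(m,uv):
    K,R,t=m; uv=np.atleast_2d(uv).astype(float)
    d=np.c_[uv,np.ones(len(uv))]@np.linalg.inv(K).T
    return -R.T@t, d@R
def onz(m,uv,z):
    c,d=rays(m,uv); return c+d*((z-c[2])/d[:,2])[:,None]
def wrays(m,uv):
    K,R,t=m; q=(np.atleast_2d(uv).astype(float)-K[:2,2])/[K[0,0],K[1,1]]
    th=np.linalg.norm(q,axis=1,keepdims=True); d=np.c_[q/th*np.sin(th),np.cos(th)]
    return -R.T@t, d@R
def wonz(m,uv,z):
    c,d=wrays(m,uv); return c+d*((z-c[2])/d[:,2])[:,None]
def tri(rs):
    A=np.zeros((3,3));b=np.zeros(3)
    for c,d in rs:
        d=d/np.linalg.norm(d); M=np.eye(3)-np.outer(d,d); A+=M;b+=M@c
    return np.linalg.solve(A,b)
def wproj(m,p):
    K,R,t=m; q=np.atleast_2d(p)@R.T+t; rr=np.linalg.norm(q[:,:2],axis=1,keepdims=True)
    return K[:2,2]+K[0,0]*np.arctan2(rr,q[:,2:])*q[:,:2]/rr
E
python3 - <<'E'
import cv2,numpy as np
t=cv2.imread("pics/top0.png"); s=cv2.imread("pics/scene0.png")
def c(im,x0,y0,x1,y1,k): return cv2.resize(im[y0:y1,x0:x1],None,fx=k,fy=k,interpolation=cv2.INTER_CUBIC)
cv2.imwrite("pics/a.png",np.vstack([c(t,320,145,520,245,4)[:, :800]]))
A=c(t,180,130,310,225,6)[:,:780]; cv2.imwrite("pics/b.png",A)
cv2.imwrite("pics/c.png",c(s,130,170,330,260,4))
E
```

```text
(no output)
```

View pics/a.png

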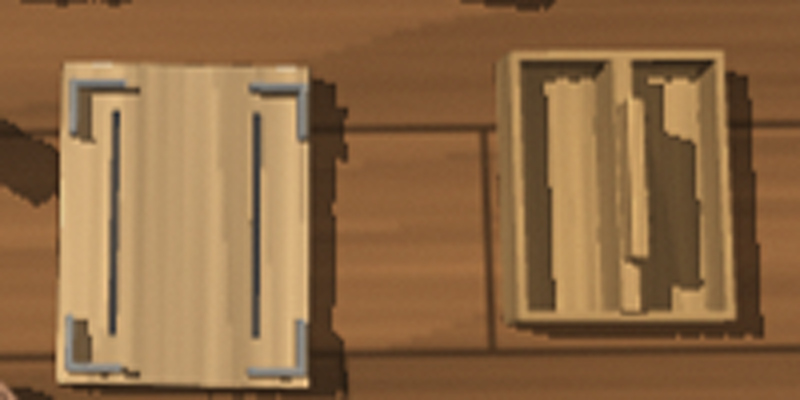

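View pics/b.png

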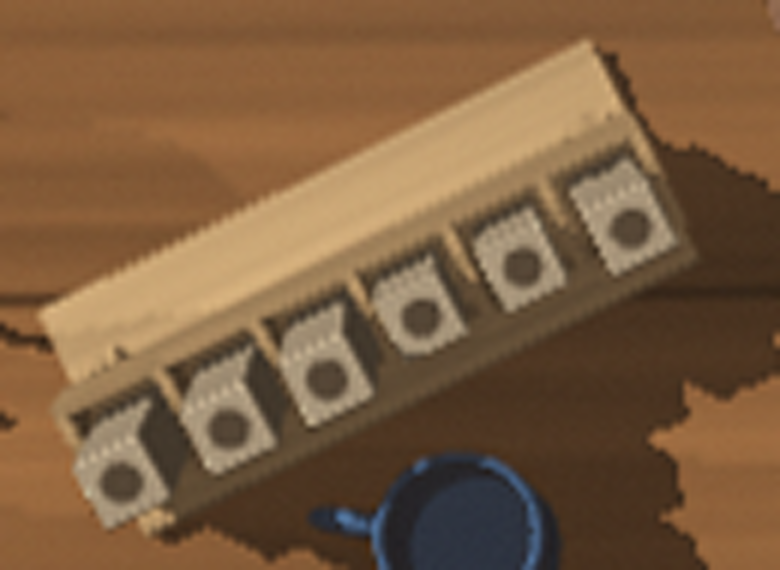

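View pics/c.png

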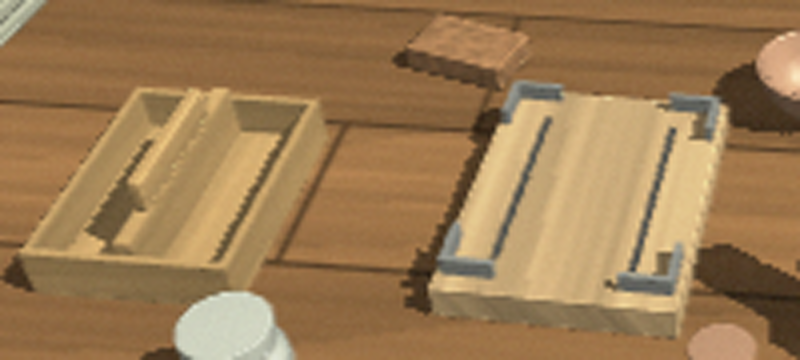

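Crop a (top): tray rim corners (510,55),(723,52),(736,319),(515,320); frame outer corners (70,82),(307,86),(305,373),(66,372). Crop b: prop tops P0 (122,482), P1 (228,430), P2 (326,380), P5 (630,230) are long; P3 and P4 are short. Crop c: tray rim (137,90),(322,98),(230,268),(22,255).

```bash
python3 - <<'E'
from h import *
np.set_printoptions(precision=4,suppress=True)
T,S=P("top"),P("scene")
f=lambda p,k,o:(np.array(p)+.5)/k-.5+np.array(o)
a=lambda p:f(p,4,(320,145)); b=lambda p:f(p,6,(180,130)); c=lambda p:f(p,4,(130,170))
tt=a([(510,55),(723,52),(736,319),(515,320)]); ts=c([(230,268),(22,255),(137,90),(322,98)])
for i in range(4): print("tray",tri([(T[0] is None) or (rays(T,tt[i])[0],rays(T,tt[i])[1][0]),(rays(S,ts[i])[0],rays(S,ts[i])[1][0])]))
def rect(q,n):
    print(n,q.mean(0),"y-edge",np.linalg.norm(q[0]-q[1]),np.linalg.norm(q[3]-q[2]),"x-edge",np.linalg.norm(q[0]-q[3]),np.linalg.norm(q[1]-q[2]))
    for u,v in((3,0),(2,1)): d=q[v]-q[u]; print(" yaw",np.degrees(np.arctan2(d[1],d[0])))
    for u,v in((1,0),(2,3)): d=q[v]-q[u]; print(" yawy",np.degrees(np.arctan2(-d[0],d[1])))
rect(onz(T,tt,.04),"tray"); rect(onz(S,ts,.04),"trayS")
pt=a([(64,65),(308,68),(308,386),(58,383)]); rect(onz(T,pt,.028),"pal")
ps=c([(678,308),(433,290),(500,97),(727,107)]); rect(onz(S,ps,.028),"palS")
fr=a([(70,82),(307,86),(305,373),(66,372)]); rect(onz(T,fr,.042),"frame")
for i in range(4): print("pallet",tri([(rays(T,pt[i])[0],rays(T,pt[i])[1][0]),(rays(S,ps[i])[0],rays(S,ps[i])[1][0])]))
# prop top centres: mouth .079 + 77*cos(.349)
L=onz(T,b([(122,482),(228,430),(326,380),(630,230)]),.151); print("long tops",L); d=L[0]-L[3]; print(np.linalg.norm(d),np.degrees(np.arctan2(d[1],d[0])))
print("short",onz(T,b([(420,316),(521,266)]),.114))
m=P("wrist");print(m, "wristpos",-m[1].T@m[2]); K,R,t=m
s=r.get_state(); print(s['tcp_pos'],"cam fwd",R[2])
E
```

```text
tray [ 0.6366 -0.2822  0.037 ]
tray [ 0.6371 -0.433   0.0359]
tray [ 0.4484 -0.4325  0.0359]
tray [ 0.4496 -0.2783  0.0401]
tray [ 0.5427 -0.3561  0.04  ] y-edge 0.14994926966288666 0.15314634656572773 x-edge 0.1869000308261109 0.18826452115949327
 yaw -1.3036264225507124
 yaw -0.3223831739831883
 yawy 0.09156620246979416
 yawy -0.4378220593090874
trayS [ 0.5459 -0.3536  0.04  ] y-edge 0.14923282033945637 0.1500452124273289 x-edge 0.19008115261360337 0.1875101736675677
 yaw -0.2051776449561181
 yaw 0.025718068722421765
 yawy 0.5731311417596562
 yawy 1.551495643907094
pal [ 0.5207 -0.0517  0.028 ] y-edge 0.17344001783270904 0.1744844246401341 x-edge 0.2256774856376843 0.22546456380751248
 yaw -1.969985770990523
 yaw -1.7050991940539861
 yawy -1.4435863586023543
 yawy -1.376025190153837
palS [ 0.5268 -0.0527  0.028 ] y-edge 0.1708703070697108 0.18330875599692686 x-edge 0.22093688829231115 0.21554673565357052
 yaw -1.9416071370373984
 yaw 1.3014403346359371
 yawy -0.2286424009980112
 yawy 1.4495289690399435
frame [ 0.517 -0.052  0.042] y-edge 0.1664821287456385 0.1651249458468579 x-edge 0.20349524164133004 0.20126200130369462
 yaw -1.7042992952576748
 yaw -2.0949524599785327
 yawy -1.7072954435843317
 yawy -0.9307738028363497
pallet [0.6357 0.0317 0.0275]
pallet [ 0.6318 -0.1416  0.024 ]
pallet [ 0.4072 -0.1424  0.0176]
pallet [0.4102 0.039  0.0239]
long tops [[0.4882 0.3838 0.151 ]
 [0.5099 0.3389 0.151 ]
 [0.5309 0.2973 0.151 ]
 [0.5941 0.1674 0.151 ]]
0.24091519310194293 116.07357253869671
short [[0.5638 0.263  0.114 ]
 [0.5855 0.2184 0.114 ]]
(array([[309.7069,   0.    , 316.6459],
       [  0.    , 309.7069, 199.7345],
       [  0.    ,   0.    ,   1.    ]]), array([[-0.4171,  0.9089,  0.0005],
       [ 0.8676,  0.398 ,  0.2982],
       [ 0.2709,  0.1248, -0.9545]]), array([ 0.6738, -0.0378,  0.391 ])) wristpos [ 0.2079 -0.6461  0.3842]
[ 0.2811 -0.6132  0.2367] cam fwd [ 0.2709  0.1248 -0.9545]
```

Heights agree with the text: tray rim ~0.037–0.040 and pallet top ~0.024–0.028. The five-pocket pitch measures 241 mm against 240, so rack yaw ≈ 26°. Next I work out the first move, to above the tray.

```bash
cat >> h.py <<'E'
def go(x,y,z,yaw,q=None):
    s=r.get_state(); p=s['tcp_pos'] if q is None else np.array(q[:3]); a=s['eef_rot'][2] if q is None else q[3]
    c,sn=np.cos(np.radians(a)),np.sin(np.radians(a)); d=np.array([x,y,z])-p
    t=np.array([c*d[0]+sn*d[1], sn*d[0]-c*d[1], -d[2]])
    dy=(yaw-a+180)%360-180
    print("t",(t/.12).round(4),"roll",round(-dy/360,4),"rows",max(np.linalg.norm(d)/.0625,abs(dy)/10.7).round(1),"time",s['time_s'])
E
python3 -c "
from h import *
go(.544,-.355,.22,-180)"
```

```text
t [-2.8885  1.0435  0.1394] roll 0.0684 rows 5.9 time 0.1
```

drive_tool([
  [[1,-0.96,0.348,0.046,0],[1,-0.96,0.348,0.046,0]],
], squeeze=40)

```text
time_s: 0.35
tcp_pos: [0.3688, -0.5268, 0.2313]
eef_rot: [179.9, -0.0, -155.5]
contact_force: [0.6, -1.1, -0.2]
gripper_width: 0.0874
gripper_force: 0.0
```

drive_tool([
  [[1,-0.96,0.348,0.046,0],[1,-0.96,0.348,0.046,0]],
])

```text
time_s: 0.6
tcp_pos: [0.4569, -0.44, 0.2262]
eef_rot: [180.0, -0.0, -155.4]
contact_force: [0.2, -0.5, 0.3]
gripper_width: 0.0874
gripper_force: 0.0
```

drive_tool([
  [[1,-0.96,0.348,0.046,0.068],[1,-0.96,0.348,0.046,0.068],[1,-0.96,0.348,0.046,0.068],[1,-0.96,0.348,0.046,0.068]],
])

```text
time_s: 1.1
tcp_pos: [0.5435, -0.3549, 0.2204]
eef_rot: [180.0, -0.1, -179.7]
contact_force: [-1.0, 0.1, 0.1]
gripper_width: 0.0878
gripper_force: 0.0
```

```bash
python3 - <<'E'
from h import *
m=P("wrist"); im=capture("wrist"); cv2.imwrite("pics/w1.png",cv2.resize(im[:,:,::-1],(800,500),interpolation=cv2.INTER_CUBIC))
np.savez("w1.npz",K=m[0],R=m[1],t=m[2])
print(r.get_state()['tcp_pos'],r.get_state()['eef_rot'])
# predicted rim corners & spine ends in picture
c=np.array([.544,-.355,0]); q=[c+[sx*.095,sy*.075,.04] for sx,sy in((1,1),(1,-1),(-1,-1),(-1,1))]+[c+[.055,0,.077],c+[-.055,0,.077]]
print((wproj(m,q)*1.25).round())
E
```

```text
[ 0.54303389 -0.35549504  0.22058218] [ 1.79981884e+02 -4.52708453e-02 -1.79748423e+02]
[[472. 323.]
 [317. 322.]
 [307. 118.]
 [484. 119.]
 [394. 302.]
 [395. 167.]]
```

View pics/w1.png

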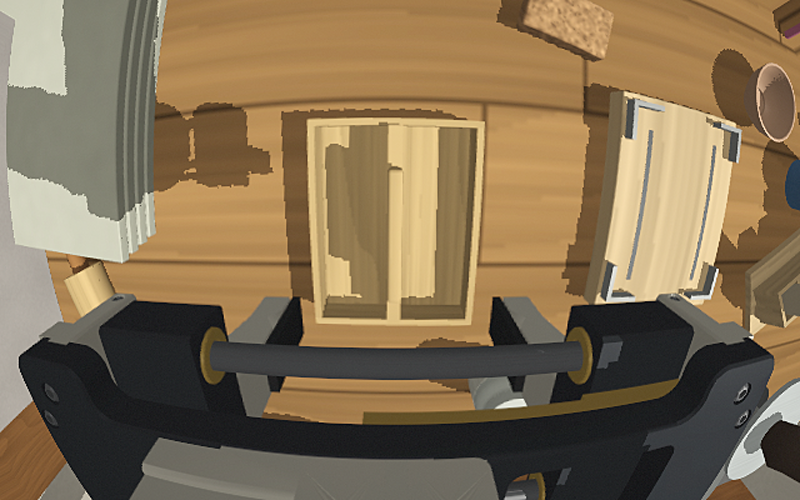

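The wrist picture shows the rim corners at (307,119), (484,120), (472,322), (316,323) and the spine end at (396,167). All are within 1 px of the prediction, so the tray centre is (0.544,-0.355) with yaw ≈ 0. I grasp it now.

drive_tool([
  [[1,0,0,0.9,0],[1,0,0,0.9,0]],
])

```text
time_s: 1.4
tcp_pos: [0.5419, -0.3562, 0.1113]
eef_rot: [180.0, -0.0, -179.9]
contact_force: [-0.2, 1.0, 0.2]
gripper_width: 0.0875
gripper_force: 0.0
```

drive_tool([
  [[1,0,0,0.475,0],[1,0,0,0.475,0],[-1,0,0,0.475,0],[-1,0,0,0.475,0],[-1,0,0,0.475,0]],
], squeeze=40)

```text
time_s: 2.02
tcp_pos: [0.5442, -0.3561, 0.0582]
eef_rot: [-179.9, 0.2, -179.8]
contact_force: [-0.8, -0.2, 0.7]
gripper_width: 0.063
gripper_force: 0.0
```

drive_tool([
  [[-1,0,0,0,0],[-1,0,0,0,0]],
])

```text
time_s: 2.28
tcp_pos: [0.5434, -0.3557, 0.0565]
eef_rot: [-180.0, 0.0, -179.8]
contact_force: [0.6, -0.1, -0.9]
gripper_width: 0.0434
gripper_force: 0.0
```

drive_tool([
  [[-1,0,0,0,0],[-1,0,0,0,0],[-1,0,0,0,0],[-1,0,0,0,0],[-1,0,0,0,0]],
])

```text
time_s: 2.9
tcp_pos: [0.5432, -0.3558, 0.0559]
eef_rot: [-180.0, 0.0, -179.9]
contact_force: [-0.0, -1.0, -0.5]
gripper_width: 0.0117
gripper_force: 40.0
```

drive_tool([
  [[-1,0,0,-0.3,0],[-1,0,0,-0.6,0],[-1,0,0,-0.9,0]],
])

```text
time_s: 3.28
tcp_pos: [0.5423, -0.3551, 0.1638]
eef_rot: [179.9, -0.1, -179.9]
contact_force: [1.1, -0.3, -4.9]
gripper_width: 0.0117
gripper_force: 40.0
```

```bash
python3 -c "
from h import *
print(r.get_state())
go(.517,-.052,.165,178.3)"
```

```text
{'time_s': 3.275, 'joints': array([-1.60333803e+01,  2.11559958e+01, -8.42601842e+00, -5.27573403e-02,
       -6.05630317e+01, -7.38144122e+01]), 'qd': array([-1.15683100e-04, -1.44886892e+01,  1.89808798e+01, -6.91159177e-02,
       -3.34226414e+01, -9.93314822e-02]), 'joint_torque': array([-1.82487457e-01, -5.87183011e+01,  2.75951886e+01,  7.23212332e+00,
        7.73611553e-01, -2.04331853e-03]), 'tcp_pos': array([ 0.54229335, -0.35509856,  0.16379472]), 'eef_rot': array([ 1.79915504e+02, -1.26517643e-01, -1.79873686e+02]), 'contact_force': array([ 1.08379227, -0.25438107, -4.8983487 ]), 'moment': array([-0.07696186, -0.11185832, -0.00551324]), 'gripper_force': 39.98040296137333, 'gripper_width': 0.011676634264812254}
t [ 0.2052  2.5263 -0.01  ] roll 0.0051 rows 4.9 time 3.275
```

drive_tool([
  [[-1,0.03,0.4,0,0],[-1,0.07,0.84,0,0]],
])

```text
time_s: 3.52
tcp_pos: [0.5335, -0.2539, 0.1631]
eef_rot: [179.9, -0.1, -180.0]
contact_force: [1.0, 0.3, -4.7]
gripper_width: 0.0119
gripper_force: 40.0
```

drive_tool([
  [[-1,0.03,0.4,0,0],[-1,0.07,0.84,0,0]],
])

```text
time_s: 3.78
tcp_pos: [0.5248, -0.1525, 0.1631]
eef_rot: [180.0, -0.1, -179.9]
contact_force: [0.5, 1.2, -4.6]
gripper_width: 0.012
gripper_force: 40.0
```

drive_tool([
  [[-1,0.03,0.42,0,0],[-1,0.065,0.845,0,0.005],[-1,0.065,0.845,0,0.005]],
])

```text
time_s: 4.15
tcp_pos: [0.5169, -0.0498, 0.1635]
eef_rot: [180.0, -0.1, 178.5]
contact_force: [0.9, -0.6, -4.9]
gripper_width: 0.0121
gripper_force: 40.0
```

drive_tool([
  [[-1,0,0,0.25,0],[-1,0,0,0.45,0],[-1,0,0,0.45,0],[-1,0,0,0.45,0]],
])

```text
time_s: 4.65
tcp_pos: [0.5182, -0.0531, 0.1106]
eef_rot: [-180.0, 0.0, 178.3]
contact_force: [0.4, 0.8, -4.9]
gripper_width: 0.0115
gripper_force: 40.0
```

```bash
python3 - <<'E'
from h import *
s=r.get_state();print(s['time_s'],s['tcp_pos'],s['eef_rot'],s['contact_force'])
m=P("wrist"); im=capture("wrist")
np.savez("w2.npz",K=m[0],R=m[1],t=m[2])
x0,y0,k=200,60,4
im2=capture("top"); cv2.imwrite("pics/t2full.png",im2[:,:,::-1])
A=cv2.resize(im[70:275,230:410,::-1],None,fx=2.9,fy=2.9,interpolation=cv2.INTER_CUBIC)
B=cv2.resize(im2[150:255,325:409,::-1],None,fx=3,fy=3,interpolation=cv2.INTER_CUBIC)
O=np.zeros((600,800,3),np.uint8); O[:A.shape[0],:A.shape[1]]=A; O[:B.shape[0],540:540+B.shape[1]]=B; cv2.imwrite("pics/d.png",O); print(A.shape,B.shape)
E
```

```text
4.65 [ 0.51818459 -0.0531406   0.11056099] [-1.79987454e+02  1.37693949e-02  1.78336119e+02] [ 0.37002603  0.83534348 -4.88846582]
(594, 522, 3) (315, 252, 3)
```

View pics/d.png

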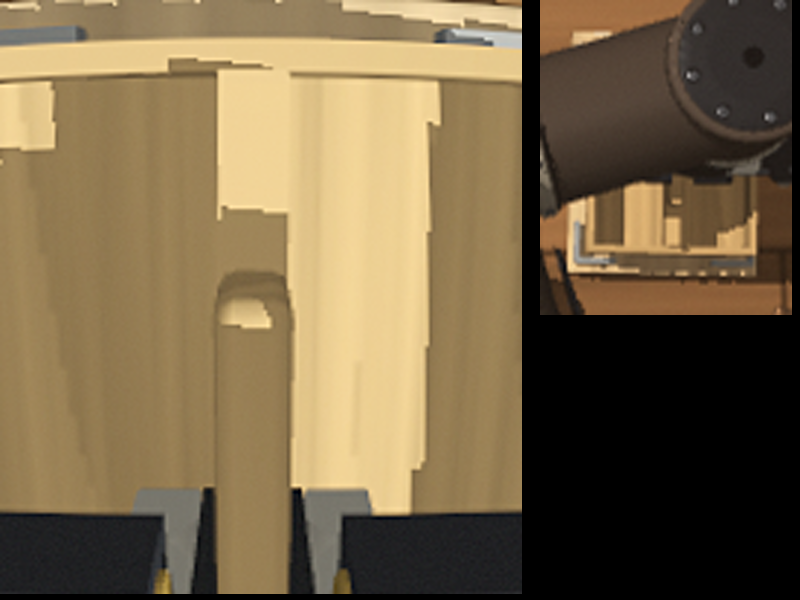

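This shows the tray hovering over the pallet: the -x rim runs along the top, with the -x angle legs just outside it at crop (0–85,33) and (435–520,38). I locate the steel legs by colour in the full frames.

```bash
python3 - <<'E'
from h import *
np.set_printoptions(precision=4,suppress=True)
im=capture("wrist"); m=P("wrist"); np.save("w2.npy",im)
s=r.get_state();print(s['tcp_pos'],s['eef_rot'])
def comps(im,off,ray,mdl,lo,sc=1):
    a=im.astype(int); mask=((a[:,:,2]-a[:,:,0]>8)&(a[:,:,2]>90)).astype(np.uint8)
    n,l,st,ce=cv2.connectedComponentsWithStats(mask)
    for i in range(1,n):
        if st[i,4]>lo:
            v,u=np.nonzero(l==i); p=ray(mdl,np.c_[u,v]/sc,.042)
            if p[:,0].min()>.38 and p[:,0].max()<.66 and p[:,1].min()>-.17 and p[:,1].max()<.08:
                print(st[i],"x",np.percentile(p[:,0],[2,50,98]),"y",np.percentile(p[:,1],[2,50,98]))
print("w2");comps(im,0,wonz,m,15)
d=np.load("w1.npz"); print("w1");comps(cv2.imread("pics/w1.png")[:,:,::-1],0,wonz,(d['K'],d['R'],d['t']),15,1.25)
print("top0");comps(cv2.imread("pics/top0.png")[:,:,::-1],0,onz,P("top"),8)
E
```

```text
[ 0.5185 -0.0529  0.111 ] [179.9785   0.0979 178.3364]
w2
w1
[708 146   8  52  67] x [0.4473 0.4762 0.5013] y [-0.0159 -0.0139 -0.0112]
[646 158   3  28  34] x [0.4709 0.4841 0.4963] y [-0.1107 -0.1098 -0.1089]
[642 180   4  24  31] x [0.4928 0.5032 0.5146] y [-0.1122 -0.1114 -0.1092]
[701 199   7  40  49] x [0.5061 0.5252 0.5482] y [-0.0172 -0.0155 -0.014 ]
[690 239  11  40  52] x [0.5516 0.5756 0.5954] y [-0.019  -0.0174 -0.0156]
[631 250   3  19  23] x [0.5642 0.5744 0.5826] y [-0.114  -0.1132 -0.1123]
top0
```

```bash
python3 - <<'E'
from h import *
np.set_printoptions(precision=4,suppress=True)
im=np.load("w2.npy"); m=P("wrist")
for u in (225,240,250,385,400,415):
    print(u,[(v,*im[v,u]) for v in range(74,96)])
t=cv2.imread("pics/top0.png")[:,:,::-1]
print("t",[tuple(map(int,t[172,u])) for u in range(335,344)])
E
```

```text
225 [(74, np.uint8(161), np.uint8(139), np.uint8(104)), (75, np.uint8(160), np.uint8(139), np.uint8(103)), (76, np.uint8(160), np.uint8(138), np.uint8(101)), (77, np.uint8(160), np.uint8(139), np.uint8(102)), (78, np.uint8(162), np.uint8(139), np.uint8(100)), (79, np.uint8(155), np.uint8(135), np.uint8(106)), (80, np.uint8(123), np.uint8(121), np.uint8(113)), (81, np.uint8(116), np.uint8(118), np.uint8(116)), (82, np.uint8(118), np.uint8(119), np.uint8(114)), (83, np.uint8(120), np.uint8(120), np.uint8(116)), (84, np.uint8(111), np.uint8(114), np.uint8(113)), (85, np.uint8(138), np.uint8(129), np.uint8(118)), (86, np.uint8(205), np.uint8(179), np.uint8(133)), (87, np.uint8(241), np.uint8(209), np.uint8(145)), (88, np.uint8(234), np.uint8(205), np.uint8(144)), (89, np.uint8(233), np.uint8(203), np.uint8(142)), (90, np.uint8(233), np.uint8(203), np.uint8(143)), (91, np.uint8(233), np.uint8(204), np.uint8(144)), (92, np.uint8(233), np.uint8(204), np.uint8(144)), (93, np.uint8(233), np.uint8(204), np.uint8(144)), (94, np.uint8(234), np.uint8(204), np.uint8(145)), (95, np.uint8(235), np.u
[... 5101 characters left out ...]
uint8(195), np.uint8(197), np.uint8(192)), (86, np.uint8(192), np.uint8(198), np.uint8(198)), (87, np.uint8(226), np.uint8(201), np.uint8(161)), (88, np.uint8(232), np.uint8(201), np.uint8(136)), (89, np.uint8(230), np.uint8(201), np.uint8(141)), (90, np.uint8(230), np.uint8(200), np.uint8(142)), (91, np.uint8(230), np.uint8(201), np.uint8(143)), (92, np.uint8(230), np.uint8(200), np.uint8(141)), (93, np.uint8(230), np.uint8(201), np.uint8(142)), (94, np.uint8(230), np.uint8(201), np.uint8(143)), (95, np.uint8(230), np.uint8(200), np.uint8(141))]
t [(158, 123, 82), (198, 160, 111), (159, 141, 119), (143, 140, 134), (118, 103, 85), (108, 86, 60), (107, 85, 59), (101, 79, 56), (194, 159, 111)]
```

```bash
python3 - <<'E'
from h import *
np.set_printoptions(precision=4,suppress=True)
im=np.load("w2.npy"); m=P("wrist"); s=r.get_state(); print(s['tcp_pos'],s['eef_rot'][2])
a=im.astype(int); mask=((abs(a[:,:,0]-a[:,:,2])<14)&(a[:,:,1]>100)).astype(np.uint8); mask[130:]=0
n,l,st,ce=cv2.connectedComponentsWithStats(mask)
for i in range(1,n):
    if st[i,4]>25: 
        p=wonz(m,[[st[i,0],st[i,1]],[st[i,0]+st[i,2],st[i,1]+st[i,3]]],.042); print(st[i],p[:,:2].ravel())
# outer edge of -x legs
o=wonz(m,[(225,79.6),(240,78.8),(250,78.2),(400,79.7),(415,80.7)],.042); print("leg outer",o[:,:2])
R=wonz(m,[(225,85.5),(240,84.8),(250,84.3),(385,84.6),(400,85.6),(415,86.7)],s['tcp_pos'][2]-.056+.04); print("rim outer",R[:,:2])
def x_at(pts,y): return np.polyval(np.polyfit(pts[:,1],pts[:,0],1),y)
print(np.degrees(-np.polyfit(o[:,1],o[:,0],1)[0]),np.degrees(-np.polyfit(R[:,1],R[:,0],1)[0]), "frame cx",x_at(o,-.052)+.1025,"tray cx",x_at(R,-.052)+.095)
E
```

```text
[ 0.5185 -0.0529  0.111 ] 178.33642063369385
[204  79  52   8 270] [ 0.4132 -0.1293  0.4227 -0.0911]
[383  79  52  10 285] [ 0.4193 -0.003   0.4248  0.0358]
leg outer [[ 0.4154 -0.1134]
 [ 0.4159 -0.1024]
 [ 0.4161 -0.0952]
 [ 0.4194  0.0093]
 [ 0.4196  0.0205]]
rim outer [[ 0.4241 -0.0978]
 [ 0.4245 -0.0895]
 [ 0.4247 -0.084 ]
 [ 0.4268 -0.0133]
 [ 0.4271 -0.0051]
 [ 0.4273  0.0033]]
-1.80240098396898 -1.797926403773441 frame cx 0.5199146840942894 tray cx 0.5205941490717925
```

```bash
python3 - <<'E'
from h import *
np.set_printoptions(precision=4,suppress=True)
im=np.load("w2.npy"); m=P("wrist"); s=r.get_state(); p=s['tcp_pos']
print("spine",wonz(m,[((217+291)/2/2.9+230,70+330/2.9)],p[2]-.056+.077), "tcp",p)
# predicted tray rim corners from tcp (-x side)
c,sn=np.cos(np.radians(-1.7)),np.sin(np.radians(-1.7))
for sy in(.075,-.075):
    q=np.array([.5206,p[1],p[2]-.016])+[c*-.095-sn*sy,sn*-.095+c*sy,0]; print("rim",sy,wproj(m,q))
for v in (95,110,130): print(v,[tuple(map(int,im[v,u]))[::2] for u in range(196,232,2)],[tuple(map(int,im[v,u]))[::2] for u in range(408,444,2)])
E
```

```text
spine [[ 0.4704 -0.05    0.132 ]] tcp [ 0.5185 -0.0529  0.111 ]
rim 0.075 [[451.3308  89.9834]]
rim -0.075 [[179.1686  89.9982]]
95 [(233, 144), (232, 144), (232, 142), (233, 145), (233, 145), (233, 144), (233, 144), (233, 144), (232, 143), (233, 145), (233, 145), (234, 145), (234, 144), (235, 146), (234, 144), (235, 144), (236, 145), (237, 147)] [(232, 142), (232, 142), (232, 143), (231, 143), (230, 142), (230, 143), (231, 141), (230, 141), (229, 141), (230, 140), (230, 140), (230, 140), (229, 140), (230, 142), (229, 140), (229, 140), (230, 139), (230, 142)]
110 [(195, 113), (196, 114), (195, 111), (187, 106), (195, 113), (203, 120), (200, 116), (202, 118), (222, 133), (224, 137), (230, 141), (234, 144), (233, 144), (232, 142), (233, 144), (234, 143), (236, 146), (238, 148)] [(146, 81), (144, 78), (143, 79), (144, 77), (151, 84), (156, 86), (159, 90), (154, 86), (108, 59), (114, 63), (116, 63), (109, 60), (101, 55), (108, 62), (112, 61), (109, 58), (100, 55), (115, 62)]
130 [(186, 105), (200, 117), (194, 114), (193, 112), (188, 108), (203, 119), (203, 120), (188, 108), (215, 128), (226, 138), (235, 144), (246, 153), (139, 75), (147, 82), (152, 85), (153, 85), (154, 86), (156, 88)] [(143, 79), (141, 77), (144, 81), (147, 80), (151, 85), (157, 88), (159, 87), (137, 74), (111, 61), (114, 63), (116, 64), (98, 53), (108, 58), (107, 57), (110, 59), (104, 55), (96, 52), (237, 144)]
```

Comparing tray and frame in the same image: shift x −0.7 mm and y +1.6 mm; yaw already matches. I lower gently.

drive_tool([
  [[-1,0.006,0.013,0.05,0],[-1,0.006,0.013,0.1,0],[-1,0.006,0.013,0.15,0],[-1,0.006,0.013,0.19,0],[-1,0.006,0.013,0.19,0]],
])

```text
time_s: 5.42
tcp_pos: [0.5168, -0.0512, 0.0866]
eef_rot: [-180.0, -0.1, 178.3]
contact_force: [0.0, -0.3, -5.5]
gripper_width: 0.0115
gripper_force: 40.0
```

drive_tool([
  [[-1,0,0,0.02,0],[-1,0,0,0.035,0],[-1,0,0,0.035,0]],
])

```text
time_s: 5.8
tcp_pos: [0.5174, -0.0511, 0.0839]
eef_rot: [-180.0, 0.0, 178.4]
contact_force: [-3.8, 0.8, 4.8]
gripper_width: 0.012
gripper_force: 40.0
```

The tray is seated: underside ≈ 0.028. I release it, rise and head for the rack.

drive_tool([
  [[1,0,0,0,0],[1,0,0,0,0],[1,0,0,0,0],[1,0,0,-0.3,0],[1,0,0,-0.8,0]],
])

```text
time_s: 6.42
tcp_pos: [0.5159, -0.0515, 0.1783]
eef_rot: [-179.9, -0.3, 178.3]
contact_force: [1.3, 0.2, 0.5]
gripper_width: 0.0559
gripper_force: 0.0
```

```bash
python3 -c "
from h import *
go(.575,.19,.28,-64)"
```

```text
t [-0.434   2.0255 -0.8473] roll -0.3268 rows 11.0 time 6.425
```

drive_tool([
  [[1,-0.1,0.5,-0.42,-0.03],[1,-0.22,1,-0.42,-0.06],[1,-0.22,1,-0.42,-0.06]],
])

```text
time_s: 6.8
tcp_pos: [0.5482, 0.0709, 0.2305]
eef_rot: [180.0, 0.1, -159.8]
contact_force: [0.2, -0.3, -0.8]
gripper_width: 0.0851
gripper_force: 0.0
```

```bash
python3 -c "
from h import *
go(.575,.19,.28,-64)"
```

```text
t [-0.5525  0.8537 -0.4126] roll -0.2661 rows 9.0 time 6.8
```

drive_tool([
  [[1,-0.55,0.85,-0.41,-0.13],[1,-0.55,0.85,-0.41,-0.13],[1,-0.55,0.85,-0.41,-0.13],[1,-0.55,0.85,-0.41,-0.13],[1,-0.55,0.85,-0.41,-0.13]],
])

```text
time_s: 7.42
tcp_pos: [0.5741, 0.1862, 0.2779]
eef_rot: [180.0, -0.1, -113.1]
contact_force: [0.3, -0.5, 0.2]
gripper_width: 0.0877
gripper_force: 0.0
```

drive_tool([
  [[1,0,0,0,-0.136],[1,0,0,0,-0.136],[1,0,0,0,-0.136],[1,0,0,0,-0.136],[1,0,0,0,-0.136]],
])

```text
time_s: 8.05
tcp_pos: [0.5741, 0.1859, 0.278]
eef_rot: [179.9, -0.0, -64.1]
contact_force: [-0.4, 0.4, -0.0]
gripper_width: 0.0875
gripper_force: 0.0
```

```bash
python3 - <<'E'
from h import *
np.set_printoptions(precision=4,suppress=True)
s=r.get_state(); print(s['time_s'],s['tcp_pos'],s['eef_rot'])
im=capture("wrist"); m=P("wrist"); np.savez("w3.npz",K=m[0],R=m[1],t=m[2]); np.save("w3.npy",im)
cv2.imwrite("pics/w3.png",cv2.resize(im[:,:,::-1],(800,500),interpolation=cv2.INTER_CUBIC))
L=[[.4882,.3838,.151],[.5099,.3389,.151],[.5309,.2973,.151],[.5941,.1674,.151],[.5638,.263,.114],[.5855,.2184,.114]]
print((wproj(m,L)*1.25).round(1))
E
```

```text
8.05 [0.5741 0.1859 0.278 ] [179.9437  -0.0061 -64.1108]
[[386.4 451. ]
 [386.  415.4]
 [384.7 375.8]
 [383.3 209.2]
 [368.9 310.4]
 [367.7 258. ]]
```

View pics/w3.png

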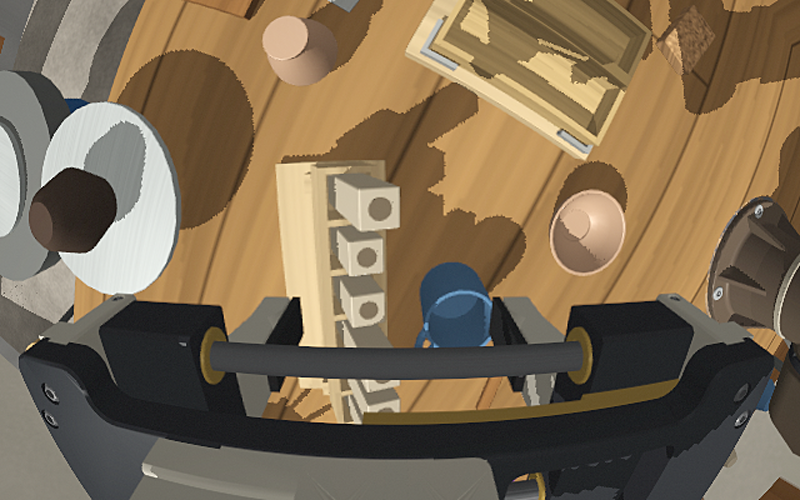

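P5's top is at (380,208) against a prediction of (383,209), and the shorts match within 1–2 px. The top-view positions and heights hold, with about +2 mm along rack x for P5. The tray also looks seated inside the angles.

```bash
python3 -c "
from h import *
go(.604,.1725,.117,-64)"
```

```text
t [ 0.2099 -0.1743  1.3421] roll 0.0003 rows 2.6 time 8.1
```

drive_tool([
  [[1,0.21,-0.175,0.3,0],[1,0.21,-0.175,0.7,0],[1,0.21,-0.175,0.7,0]],
], squeeze=20)

```text
time_s: 8.48
tcp_pos: [0.6019, 0.1711, 0.1905]
eef_rot: [179.5, -0.0, -64.5]
contact_force: [0.7, 0.3, -0.2]
gripper_width: 0.0874
gripper_force: 0.0
```

drive_tool([
  [[1,0,0,0.4,0],[0,0,0,0.642,0],[-1,0,0,0.642,0],[-1,0,0,0.642,0],[-1,0,0,0.642,0]],
])

```text
time_s: 9.1
tcp_pos: [0.6052, 0.1734, 0.1199]
eef_rot: [-179.8, 0.0, -64.3]
contact_force: [0.1, 0.5, 0.0]
gripper_width: 0.0533
gripper_force: 0.0
```

drive_tool([
  [[-1,0,0,0,0],[-1,0,0,0,0],[-1,0,0,0,0]],
])

```text
time_s: 9.48
tcp_pos: [0.6052, 0.1733, 0.1195]
eef_rot: [-179.8, -0.0, -64.3]
contact_force: [-0.9, -0.5, 6.1]
gripper_width: 0.0446
gripper_force: 18.4
```

```bash
python3 -c "
from h import *
s=r.get_state()
print(s)"
```

```text
{'time_s': 9.475, 'joints': array([ 3.37381110e+01,  2.17005120e+01, -1.41325327e+01,  4.92128120e-02,
       -5.39863808e+01, -8.03316504e+00]), 'qd': array([0.00208842, 0.01201342, 0.04059942, 0.06985324, 0.09869011,
       0.026137  ]), 'joint_torque': array([-1.83758084e-01, -5.18750131e+01,  2.32397819e+01,  5.27976394e+00,
        6.41821604e-02, -2.86109105e-02]), 'tcp_pos': array([0.60524412, 0.17327906, 0.11945545]), 'eef_rot': array([-1.79815632e+02, -1.42734378e-02, -6.42662037e+01]), 'contact_force': array([-0.89453472, -0.54594435,  6.14762701]), 'moment': array([0.08513936, 0.29096604, 0.04256886]), 'gripper_force': 18.365195989608765, 'gripper_width': 0.04455474985041175}
```

Gripped, still tilted (44.5 mm opening). I pull out along the pocket axis, expecting the pads to straighten it.

drive_tool([
  [[-1,0,0.04,-0.12,0],[-1,0,0.085,-0.24,0],[-1,0,0.13,-0.36,0],[-1,0,0.17,-0.48,0],[-1,0,0.17,-0.48,0]],
])

```text
time_s: 10.1
tcp_pos: [0.5851, 0.1635, 0.1765]
eef_rot: [-180.0, 0.0, -64.3]
contact_force: [0.7, -0.6, -2.0]
gripper_width: 0.0319
gripper_force: 20.0
```

drive_tool([
  [[-1,0,0,-0.4,0],[-1,0,0,-0.8,0],[-1,0,0,-0.8,0]],
])

```text
time_s: 10.48
tcp_pos: [0.5869, 0.1643, 0.2749]
eef_rot: [-179.7, -0.0, -64.3]
contact_force: [-0.3, 0.5, -2.5]
gripper_width: 0.0319
gripper_force: 20.0
```

```bash
python3 - <<'E'
from h import *
s=r.get_state(); print(s['time_s'],s['tcp_pos'],s['moment'],s['contact_force'],s['gripper_width'])
im=capture("scene"); cv2.imwrite("pics/s4.png",cv2.resize(im[60:280,180:500,::-1],None,fx=2.5,fy=2.5,interpolation=cv2.INTER_CUBIC))
E
```

```text
10.475 [0.58694917 0.16429363 0.27488064] [0.02231731 0.14307307 0.04073523] [-0.29358121  0.51831593 -2.52279001] 0.03192779234296967
```

View pics/s4.png

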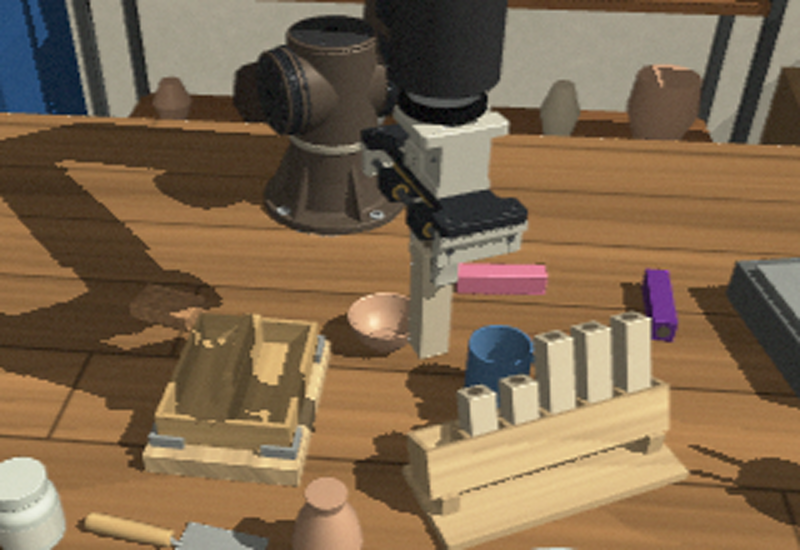

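The prop hangs upright in the pads (31.9 mm opening) and the other five sit undisturbed. I carry it to tray spot A.

```bash
python3 -c "
from h import *
go(.5756,-.0151,.24,-91.7)"
```

```text
t [1.3087 0.7229 0.2679] roll 0.0761 rows 2.9 time 10.525
```

drive_tool([
  [[-1,0.25,0.14,0,0],[-1,0.65,0.36,0,0],[-1,0.65,0.36,0,0]],
])

```text
time_s: 10.9
tcp_pos: [0.5789, 0.0718, 0.2692]
eef_rot: [179.8, 0.0, -64.5]
contact_force: [0.2, 0.4, -1.9]
gripper_width: 0.0322
gripper_force: 20.0
```

drive_tool([
  [[-1,0.3,0.16,0,0.025],[-1,0.66,0.363,0,0.05],[-1,0.66,0.363,0.27,0.076],[-1,0.66,0.363,0.27,0.076]],
])

```text
time_s: 11.4
tcp_pos: [0.5733, -0.0158, 0.2351]
eef_rot: [179.6, -0.1, -91.7]
contact_force: [0.3, -0.5, -1.7]
gripper_width: 0.0321
gripper_force: 20.0
```

```bash
python3 -c "
from h import *
go(.5756,-.0151,.127,-91.7)"
```

```text
t [-0.0062 -0.0186  0.9009] roll 0.0001 rows 1.7 time 11.4
```

drive_tool([
  [[-1,0,-0.018,0.3,0],[-1,0,-0.018,0.6,0],[-1,0,-0.018,0.8,0],[-1,0,-0.018,0.86,0],[-1,0,-0.018,0.86,0]],
])

```text
time_s: 12.02
tcp_pos: [0.5788, -0.0147, 0.1379]
eef_rot: [-179.9, -0.1, -91.3]
contact_force: [-3.1, 0.3, 11.7]
gripper_width: 0.0321
gripper_force: 20.0
```

drive_tool([
  [[-1,0,0,0.017,0],[-1,0,0,0.033,0],[-1,0,0,0.033,0]],
])

```text
time_s: 12.4
tcp_pos: [0.58, -0.0148, 0.1371]
eef_rot: [-179.7, -0.1, -91.2]
contact_force: [-9.3, 0.2, 31.2]
gripper_width: 0.032
gripper_force: 20.3
```

Contact came 11 mm earlier than planned. I unload slightly and check how far the prop hangs, using the last scene picture.

drive_tool([
  [[-1,0,0,-0.08,0],[-1,0,0,-0.08,0]],
])

```text
time_s: 12.65
tcp_pos: [0.5786, -0.0146, 0.1422]
eef_rot: [-179.9, 0.0, -91.5]
contact_force: [0.3, -0.6, -2.2]
gripper_width: 0.0324
gripper_force: 20.0
```

```bash
python3 - <<'E'
from h import *
np.set_printoptions(precision=4,suppress=True)
S=P("scene"); K,R,t=S
im=cv2.imread("pics/s4.png")
c=np.array([.587,.1643]); th=np.radians(26)
X=np.array([np.cos(th),np.sin(th)]);Y=np.array([-X[1],X[0]])
for zb in (.17,.175,.18,.185,.19):
    q=np.array([[*(c+X*a*.016+Y*b*.016),zb] for a,b in((1,-1),(1,1),(-1,1),(-1,-1))]); p=q@R.T+t; uv=p@K.T; uv=uv[:,:2]/uv[:,2:]
    print(zb,((uv-[180,60])*2.5).round())
s=r.get_state(); print(s['tcp_pos'],s['contact_force'],s['eef_rot'],s['moment'])
for n in("scene",): cv2.imwrite("pics/s5.png",capture(n)[:,:,::-1])
g=cv2.cvtColor(im,cv2.COLOR_BGR2GRAY)
print("col 430:",[(v,int(g[v,430])) for v in range(335,375,3)])
E
```

```text
0.17 [[419. 357.]
 [448. 350.]
 [435. 332.]
 [407. 339.]]
0.175 [[419. 353.]
 [448. 346.]
 [435. 328.]
 [407. 335.]]
0.18 [[420. 349.]
 [449. 342.]
 [436. 324.]
 [407. 331.]]
0.185 [[420. 346.]
 [449. 339.]
 [436. 320.]
 [407. 327.]]
0.19 [[420. 342.]
 [449. 335.]
 [436. 317.]
 [407. 323.]]
[ 0.5786 -0.0146  0.1422] [ 0.277  -0.6428 -2.2481] [-179.9178    0.0205  -91.474 ] [0.0345 0.0579 0.0258]
col 430: [(335, 168), (338, 167), (341, 168), (344, 166), (347, 166), (350, 168), (353, 166), (356, 167), (359, 105), (362, 109), (365, 65), (368, 55), (371, 53), (374, 45)]
```

The hang length was 105 mm, because the prop slipped in the pads during pull-out. So that contact was the tray floor. I set it down lightly and release.

drive_tool([
  [[-1,0,0,0.015,0],[-1,0,0,0.027,0],[-1,0,0,0.027,0],[-1,0,0,0.027,0]],
])

```text
time_s: 13.2
tcp_pos: [0.5778, -0.0155, 0.1376]
eef_rot: [180.0, -0.0, -91.7]
contact_force: [-0.3, 0.4, -1.7]
gripper_width: 0.0321
gripper_force: 20.0
```

drive_tool([
  [[0,0,0,0,0],[0.2,0,0,0,0],[0.6,0,0,0,0],[1,0,0,-0.4,0],[1,0,0,-0.9,0]],
])

```text
time_s: 13.82
tcp_pos: [0.5771, -0.0156, 0.2461]
eef_rot: [179.8, -0.1, -91.7]
contact_force: [1.5, 0.6, 1.1]
gripper_width: 0.0761
gripper_force: 0.0
```

```bash
python3 - <<'E'
from h import *
cv2.imwrite("pics/s6.png",capture("scene")[:,:,::-1])
# P2 : top (.5309,.2973)+1mm x', grasp axis at z
th=np.radians(26);X=np.array([np.cos(th),np.sin(th)])
for n,L in(("P2",(.5309,.2973)),("P0",(.4882,.3838))): print(n,np.array(L)+X*(.001+.026*np.tan(.349)))
go(.5405,.302,.22,-64)
E
```

```text
P2 [0.54030254 0.30188593]
P0 [0.49760254 0.38838593]
t [-2.6375  0.4115  0.3027] roll -0.0766 rows 5.2 time 13.875
```

drive_tool([
  [[1,-0.4,0.06,0,0],[1,-0.88,0.137,0,0]],
])

```text
time_s: 14.12
tcp_pos: [0.5645, 0.0911, 0.2466]
eef_rot: [-179.9, 0.0, -91.8]
contact_force: [1.9, 0.5, 0.4]
gripper_width: 0.0873
gripper_force: 0.0
```

drive_tool([
  [[1,-0.5,0.07,0,0],[1,-0.88,0.137,0,0]],
])

```text
time_s: 14.38
tcp_pos: [0.5507, 0.1989, 0.2462]
eef_rot: [-180.0, 0.0, -91.6]
contact_force: [0.4, 0.3, 1.0]
gripper_width: 0.0878
gripper_force: 0.0
```

drive_tool([
  [[1,-0.5,0.07,0,-0.03],[1,-0.88,0.137,0.2,-0.06],[1,-0.88,0.137,0.3,-0.077],[1,-0.88,0.137,0.3,-0.077]],
])

```text
time_s: 14.88
tcp_pos: [0.5371, 0.3029, 0.2088]
eef_rot: [179.9, -0.0, -63.9]
contact_force: [-0.4, 0.2, -0.3]
gripper_width: 0.0877
gripper_force: 0.0
```

```bash
python3 - <<'E'
from h import *
go(.5403,.3019,.118,-64)
im=capture("scene"); cv2.imwrite("pics/s7.png",im[:,:,::-1])
K,R,t=P("scene"); c=np.array([.577,-.0155])
def pr(q): p=np.atleast_2d(q)@R.T+t; u=p@K.T; return u[:,:2]/u[:,2:]
for z in (.05,.08,.11,.14,.15,.17,.19):
    u=pr([*(c+[.016,0]),z])[0]; print(z,u.round(),im[int(u[1]),int(u[0])])
E
```

```text
t [ 0.019  -0.0207  0.7565] roll 0.0002 rows 1.5 time 14.875
0.05 [284. 229.] [162 145 111]
0.08 [283. 221.] [141 131 109]
0.11 [283. 212.] [146 133 110]
0.14 [282. 204.] [144 134 108]
0.15 [282. 201.] [145 135 112]
0.17 [281. 195.] [122 108  85]
0.19 [281. 189.] [94 75 49]
```

Prop 1 stands: cream right up its predicted column. Now P2.

drive_tool([
  [[1,0.019,-0.02,0.4,0],[0.2,0.019,-0.02,0.757,0],[-1,0.019,-0.02,0.757,0],[-1,0.019,-0.02,0.757,0],[-1,0.019,-0.02,0.757,0]],
])

```text
time_s: 15.55
tcp_pos: [0.5421, 0.3025, 0.1216]
eef_rot: [-179.8, 0.1, -64.0]
contact_force: [-0.3, 0.5, 0.8]
gripper_width: 0.0526
gripper_force: 0.0
```

drive_tool([
  [[-1,0,0,0,0],[-1,0,0,0,0],[-1,0,0,0,0]],
])

```text
time_s: 15.92
tcp_pos: [0.5419, 0.3024, 0.1212]
eef_rot: [-179.8, 0.0, -63.9]
contact_force: [-1.4, -1.3, 7.8]
gripper_width: 0.0439
gripper_force: 18.5
```

drive_tool([
  [[-1,0,0.04,-0.12,0],[-1,0,0.085,-0.24,0],[-1,0,0.13,-0.36,0],[-1,0,0.17,-0.48,0],[-1,0,0.17,-0.48,0]],
])

```text
time_s: 16.55
tcp_pos: [0.5219, 0.2925, 0.178]
eef_rot: [-180.0, 0.0, -63.9]
contact_force: [0.1, 0.8, -2.0]
gripper_width: 0.0322
gripper_force: 19.9
```

drive_tool([
  [[-1,0,0,-0.4,0],[-1,0,0,-0.9,0],[-1,0,0,-0.9,0]],
])

```text
time_s: 16.92
tcp_pos: [0.5241, 0.2937, 0.2895]
eef_rot: [-179.6, 0.1, -63.9]
contact_force: [0.4, 0.9, -2.6]
gripper_width: 0.0322
gripper_force: 20.0
```

```bash
python3 - <<'E'
from h import *
s=r.get_state(); print(s['tcp_pos'],s['gripper_width'],s['contact_force'])
go(.4656,-.0119,.27,-91.7)
E
```

```text
[0.52406117 0.2937069  0.28950253] 0.032200379209945285 [ 0.37205312  0.86770637 -2.64026951]
t [2.0731 1.5574 0.1625] roll 0.0772 rows 5.0 time 16.925
```

drive_tool([
  [[-1,0.3,0.22,0,0],[-1,0.69,0.519,0,0]],
])

```text
time_s: 17.18
tcp_pos: [0.5019, 0.1902, 0.2826]
eef_rot: [179.8, -0.0, -63.9]
contact_force: [0.6, -0.9, -2.3]
gripper_width: 0.0318
gripper_force: 20.0
```

drive_tool([
  [[-1,0.35,0.26,0,0],[-1,0.69,0.519,0,0]],
])

```text
time_s: 17.42
tcp_pos: [0.4819, 0.0874, 0.2832]
eef_rot: [179.8, 0.0, -63.9]
contact_force: [1.3, -0.6, -1.5]
gripper_width: 0.0322
gripper_force: 20.0
```

drive_tool([
  [[-1,0.35,0.26,0,0.025],[-1,0.69,0.519,0,0.05],[-1,0.69,0.519,0.1,0.077],[-1,0.69,0.519,0.1,0.077]],
])

```text
time_s: 17.92
tcp_pos: [0.4624, -0.0133, 0.271]
eef_rot: [179.8, -0.0, -91.7]
contact_force: [-0.3, 0.7, -1.9]
gripper_width: 0.0319
gripper_force: 20.0
```

```bash
python3 - <<'E'
from h import *
s=r.get_state(); print(s['tcp_pos'],s['gripper_width'],s['contact_force'])
go(.4656,-.0119,.145,-91.7)
E
```

```text
[ 0.46238708 -0.01329962  0.2709729 ] 0.031918325406429235 [-0.2591093   0.6581254  -1.89963192]
t [-0.0124 -0.0264  1.0498] roll 0.0001 rows 2.0 time 17.925
```

drive_tool([
  [[-1,0,-0.026,0.4,0],[-1,0,-0.026,0.8,0],[-1,0,-0.026,0.98,0],[-1,0,-0.026,0.98,0],[-1,0,-0.026,0.98,0]],
])

```text
time_s: 18.55
tcp_pos: [0.4678, -0.012, 0.156]
eef_rot: [-179.9, -0.0, -91.5]
contact_force: [0.1, -0.4, -1.7]
gripper_width: 0.0318
gripper_force: 20.0
```

drive_tool([
  [[-1,0,0,0.02,0],[-1,0,0,0.04,0],[-1,0,0,0.04,0]],
])

```text
time_s: 18.92
tcp_pos: [0.467, -0.0126, 0.1505]
eef_rot: [-180.0, 0.0, -91.6]
contact_force: [0.3, 0.1, -1.6]
gripper_width: 0.0318
gripper_force: 20.0
```

drive_tool([
  [[-1,0,0,0.02,0],[-1,0,0,0.03,0],[-1,0,0,0.03,0]],
])

```text
time_s: 19.3
tcp_pos: [0.4669, -0.0126, 0.1466]
eef_rot: [180.0, -0.0, -91.7]
contact_force: [-0.1, -0.4, -2.6]
gripper_width: 0.0319
gripper_force: 20.0
```

drive_tool([
  [[-1,0,0,0.02,0],[-1,0,0,0.035,0],[-1,0,0,0.035,0]],
])

```text
time_s: 19.68
tcp_pos: [0.4679, -0.0126, 0.1445]
eef_rot: [-179.9, -0.0, -91.6]
contact_force: [-6.1, 1.3, 17.3]
gripper_width: 0.0321
gripper_force: 20.1
```

drive_tool([
  [[-1,0,0,0.015,0],[-1,0,0,0.015,0]],
])

```text
time_s: 19.92
tcp_pos: [0.4692, -0.0126, 0.1442]
eef_rot: [-179.7, -0.0, -91.6]
contact_force: [-7.0, 0.3, 28.5]
gripper_width: 0.0321
gripper_force: 20.2
```

drive_tool([
  [[-1,0,0,0.015,0],[-1,0,0,0.015,0]],
])

```text
time_s: 20.18
tcp_pos: [0.4695, -0.0126, 0.1429]
eef_rot: [-179.7, -0.0, -91.5]
contact_force: [-7.5, 0.1, 32.2]
gripper_width: 0.0326
gripper_force: 20.2
```

Floor contact. I back off to unload, then release.

drive_tool([
  [[-1,0,0,-0.055,0],[-1,0,0,-0.055,0],[-1,0,0,-0.055,0]],
])

```text
time_s: 20.55
tcp_pos: [0.4667, -0.0126, 0.145]
eef_rot: [180.0, -0.0, -91.7]
contact_force: [-0.0, -0.3, -2.8]
gripper_width: 0.032
gripper_force: 19.9
```

drive_tool([
  [[0,0,0,0,0],[0.2,0,0,0,0],[0.6,0,0,0,0],[1,0,0,-0.4,0],[1,0,0,-0.8,0]],
])

```text
time_s: 21.18
tcp_pos: [0.4667, -0.0127, 0.2425]
eef_rot: [179.9, -0.0, -91.6]
contact_force: [1.9, 1.0, 0.1]
gripper_width: 0.0765
gripper_force: 0.0
```

```bash
python3 - <<'E'
from h import *
s=r.get_state(); print(s['tcp_pos'],s['gripper_width'])
im=capture("scene"); cv2.imwrite("pics/s8.png",im[:,:,::-1])
K,R,t=P("scene")
def pr(q): p=np.atleast_2d(q)@R.T+t; u=p@K.T; return u[:,:2]/u[:,2:]
for c in ((.577,-.0155),(.468,-.0126)):
  for z in (.08,.11,.14,.152,.17):
    u=pr([c[0]+.016,c[1],z])[0]; print(z,u.round(),im[int(u[1]),int(u[0])])
go(.4976,.3884,.22,-64)
E
```

```text
[ 0.46673374 -0.01272593  0.24250989] 0.07645626238538022
0.08 [283. 221.] [138 129 106]
0.11 [283. 212.] [141 129 108]
0.14 [282. 204.] [138 126 104]
0.152 [282. 200.] [140 131 108]
0.17 [281. 195.] [114 102  81]
0.08 [291. 196.] [146 135 110]
0.11 [290. 188.] [142 130 109]
0.14 [290. 180.] [140 130 107]
0.152 [290. 176.] [138 127 103]
0.17 [289. 171.] [115 103  82]
t [-3.3463 -0.1384  0.2458] roll -0.0766 rows 6.4 time 21.225
```

Both stand. Now P0.

drive_tool([
  [[1,-0.4,-0.02,0,0],[1,-0.84,-0.035,0,0]],
])

```text
time_s: 21.48
tcp_pos: [0.4743, 0.0888, 0.242]
eef_rot: [-179.9, 0.1, -91.8]
contact_force: [0.5, 0.2, 0.3]
gripper_width: 0.0874
gripper_force: 0.0
```

drive_tool([
  [[1,-0.5,-0.02,0,0],[1,-0.84,-0.035,0,0]],
])

```text
time_s: 21.72
tcp_pos: [0.4812, 0.1911, 0.2415]
eef_rot: [-180.0, 0.0, -91.6]
contact_force: [0.2, -0.5, -0.2]
gripper_width: 0.0872
gripper_force: 0.0
```

drive_tool([
  [[1,-0.5,-0.02,0,0],[1,-0.84,-0.035,0,0]],
])

```text
time_s: 21.98
tcp_pos: [0.4883, 0.2917, 0.2412]
eef_rot: [-180.0, 0.0, -91.6]
contact_force: [1.5, 0.2, -0.7]
gripper_width: 0.0879
gripper_force: 0.0
```

drive_tool([
  [[1,-0.5,-0.02,0,-0.03],[1,-0.83,-0.034,0.2,-0.06],[1,-0.83,-0.034,0.24,-0.077],[1,-0.83,-0.034,0.24,-0.077]],
])

```text
time_s: 22.48
tcp_pos: [0.4949, 0.389, 0.2115]
eef_rot: [179.9, -0.1, -63.9]
contact_force: [0.1, -0.0, 0.2]
gripper_width: 0.0877
gripper_force: 0.0
```

```bash
python3 - <<'E'
from h import *
go(.4976,.3884,.118,-64)
E
```

```text
t [ 0.014  -0.018   0.7789] roll 0.0002 rows 1.5 time 22.475
```

drive_tool([
  [[1,0.014,-0.018,0.4,0],[0.2,0.014,-0.018,0.78,0],[-1,0.014,-0.018,0.78,0],[-1,0.014,-0.018,0.78,0],[-1,0.014,-0.018,0.78,0]],
])

```text
time_s: 23.1
tcp_pos: [0.499, 0.3892, 0.1218]
eef_rot: [-179.8, 0.1, -64.0]
contact_force: [1.0, 0.1, 0.9]
gripper_width: 0.0533
gripper_force: 0.0
```

drive_tool([
  [[-1,0,0,0,0],[-1,0,0,0,0],[-1,0,0,0,0]],
])

```text
time_s: 23.48
tcp_pos: [0.4989, 0.389, 0.1212]
eef_rot: [-179.8, 0.1, -63.9]
contact_force: [-0.5, -1.0, 6.5]
gripper_width: 0.0439
gripper_force: 18.5
```

drive_tool([
  [[-1,0,0.04,-0.12,0],[-1,0,0.085,-0.24,0],[-1,0,0.13,-0.36,0],[-1,0,0.17,-0.48,0],[-1,0,0.17,-0.48,0]],
])

```text
time_s: 24.1
tcp_pos: [0.479, 0.3791, 0.178]
eef_rot: [-180.0, 0.0, -63.9]
contact_force: [0.2, 0.6, -1.3]
gripper_width: 0.032
gripper_force: 20.0
```

drive_tool([
  [[-1,0,0,-0.4,0],[-1,0,0,-0.95,0],[-1,0,0,-0.95,0]],
])

```text
time_s: 24.48
tcp_pos: [0.4809, 0.3804, 0.2956]
eef_rot: [-179.6, 0.2, -63.9]
contact_force: [-0.0, 0.4, -3.0]
gripper_width: 0.0321
gripper_force: 20.0
```

```bash
python3 - <<'E'
from h import *
s=r.get_state(); print(s['tcp_pos'],s['gripper_width'],s['contact_force'])
go(.5184,-.0885,.29,-91.7)
E
```

```text
[0.48089502 0.38041118 0.29559664] 0.03213350604672768 [-0.02587368  0.36605368 -3.03302193]
t [3.647  1.4375 0.0466] roll 0.0772 rows 7.5 time 24.475
```

drive_tool([
  [[-1,0.4,0.16,0,0],[-1,0.912,0.36,0,0],[-1,0.912,0.36,0,0]],
])

```text
time_s: 24.85
tcp_pos: [0.4879, 0.2583, 0.2898]
eef_rot: [179.9, -0.0, -64.1]
contact_force: [1.1, 0.7, -0.9]
gripper_width: 0.0317
gripper_force: 20.0
```

drive_tool([
  [[-1,0.45,0.18,0,0],[-1,0.912,0.36,0,0]],
])

```text
time_s: 25.1
tcp_pos: [0.4975, 0.1437, 0.2893]
eef_rot: [179.9, 0.0, -63.9]
contact_force: [0.3, 0.4, -2.2]
gripper_width: 0.0318
gripper_force: 20.0
```

drive_tool([
  [[-1,0.45,0.18,0,0],[-1,0.912,0.36,0,0]],
])

```text
time_s: 25.35
tcp_pos: [0.5068, 0.026, 0.2897]
eef_rot: [179.9, 0.0, -63.9]
contact_force: [1.1, -0.6, -1.3]
gripper_width: 0.0317
gripper_force: 20.0
```

drive_tool([
  [[-1,0.45,0.18,0,0.025],[-1,0.912,0.36,0,0.05],[-1,0.912,0.36,0,0.077],[-1,0.912,0.36,0,0.077]],
])

```text
time_s: 25.85
tcp_pos: [0.5162, -0.0903, 0.2894]
eef_rot: [179.9, 0.0, -91.7]
contact_force: [-0.3, -0.1, -2.9]
gripper_width: 0.0317
gripper_force: 20.0
```

```bash
python3 - <<'E'
from h import *
s=r.get_state(); print(s['tcp_pos'],s['gripper_width'],s['contact_force'])
go(.5184,-.0885,.15,-91.7)
E
```

```text
[ 0.5162132  -0.09034003  0.28942762] 0.0316701141918273 [-0.32057375 -0.08730461 -2.8552052 ]
t [-0.0159 -0.0178  1.1619] roll 0.0 rows 2.2 time 25.85
```

drive_tool([
  [[-1,-0.012,-0.015,0.4,0],[-1,-0.012,-0.015,0.8,0],[-1,-0.012,-0.015,0.9,0]],
])

```text
time_s: 26.22
tcp_pos: [0.5165, -0.0877, 0.1796]
eef_rot: [179.7, -0.0, -91.4]
contact_force: [0.1, -0.2, -2.1]
gripper_width: 0.032
gripper_force: 20.0
```

drive_tool([
  [[-1,0,0,0.12,0],[-1,0,0,0.21,0],[-1,0,0,0.23,0],[-1,0,0,0.23,0]],
])

```text
time_s: 26.72
tcp_pos: [0.519, -0.0885, 0.1557]
eef_rot: [-179.9, 0.0, -91.6]
contact_force: [0.2, 0.5, -1.7]
gripper_width: 0.032
gripper_force: 20.0
```

drive_tool([
  [[-1,0,0,0.02,0],[-1,0,0,0.04,0],[-1,0,0,0.04,0]],
])

```text
time_s: 27.1
tcp_pos: [0.5185, -0.0886, 0.1502]
eef_rot: [180.0, -0.0, -91.7]
contact_force: [-0.2, -0.1, -3.1]
gripper_width: 0.0318
gripper_force: 20.0
```

drive_tool([
  [[-1,0,0,0.02,0],[-1,0,0,0.035,0],[-1,0,0,0.035,0]],
])

```text
time_s: 27.48
tcp_pos: [0.5185, -0.0886, 0.1459]
eef_rot: [180.0, -0.0, -91.7]
contact_force: [0.4, -0.7, -1.7]
gripper_width: 0.0321
gripper_force: 20.0
```

drive_tool([
  [[-1,0,0,0.015,0],[-1,0,0,0.025,0],[-1,0,0,0.025,0]],
])

```text
time_s: 27.85
tcp_pos: [0.5187, -0.0885, 0.1434]
eef_rot: [-180.0, -0.0, -91.6]
contact_force: [-0.9, 0.7, 1.4]
gripper_width: 0.032
gripper_force: 20.0
```

Light floor contact, so I release and retreat.

drive_tool([
  [[0,0,0,0,0],[0.2,0,0,0,0],[0.6,0,0,0,0],[1,0,0,-0.4,0],[1,0,0,-0.9,0]],
])

```text
time_s: 28.48
tcp_pos: [0.5178, -0.0886, 0.2513]
eef_rot: [179.8, -0.0, -91.7]
contact_force: [1.3, 0.3, 0.3]
gripper_width: 0.0764
gripper_force: 0.0
```

drive_tool([
  [[1,0,-0.4,-0.3,0],[1,0,-0.9,-0.4,0],[1,0.6,-1,-0.4,0],[1,0.9,-1,-0.4,0]],
])

```text
time_s: 28.98
tcp_pos: [0.6363, -0.2013, 0.2981]
eef_rot: [179.9, 0.0, -91.6]
contact_force: [-0.2, -0.4, -0.2]
gripper_width: 0.0879
gripper_force: 0.0
```

```bash
python3 - <<'E'
from h import *
s=r.get_state(); print(s['time_s'],s['tcp_pos'],s['contact_force'])
a=capture("scene")[:,:,::-1]; b=capture("top")[:,:,::-1]
A=cv2.resize(a[150:300,130:460],None,fx=2.42,fy=2.42,interpolation=cv2.INTER_CUBIC)[:, :798]
B=cv2.resize(b[120:270,180:520],None,fx=1.5,fy=1.5,interpolation=cv2.INTER_CUBIC)
O=np.zeros((600,800,3),np.uint8);O[:A.shape[0],:A.shape[1]]=A;O[A.shape[0]:A.shape[0]+B.shape[0],:B.shape[1]]=B; cv2.imwrite("pics/fin.png",O)
E
```

```text
28.975 [ 0.63630711 -0.20128855  0.2980668 ] [-0.16511074 -0.36434622 -0.18797304]
```

View pics/fin.png

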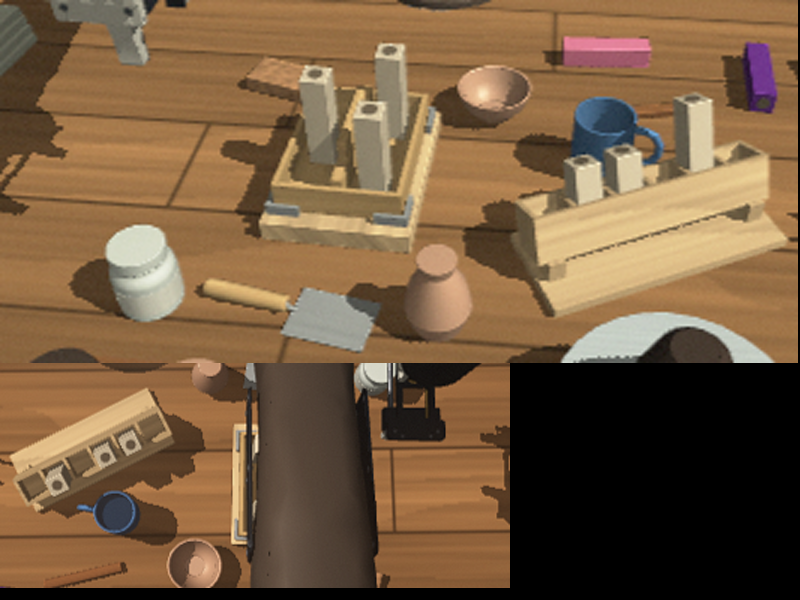

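The final picture shows three long props upright in the tray at (319,115), (390,90) and (372,145), with the tray inside the angles. One long prop (693,130) and two shorts remain in the rack, and the bystanders are in place. I hand in.

```bash
python3 -c "
from plant import job
print(job.close_job())"
```

```text
the job is handed in; nothing more can be done
None
```

I set the tray down between the four corner angles on the pallet and stood three long props upright in it. The fourth long prop and both short ones are still in the rack, nothing else on the table was moved as far as the final pictures show, and the job was handed in at about 29 s.

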